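# Lantern on, flag over

### The arm

A 6-joint arm with a two-finger parallel gripper is mounted at the origin on the work surface. World frame = base frame: x ahead of the robot, y to its left, z up, the work surface at z = 0. Lengths are in mm, angles in rad, forces in N, time in s.
With the tool pointing down it reaches from about 325 to 900 mm from the base axis. Payload 6.1 kg.
Tool frame: the origin (TCP) lies at the very end of the fingers, on their centre line; the grasp point (between the pads) lies behind it (arm.hold_point_z is the z of the grasp point in the tool frame, in mm); z points along the fingers, y is the direction in which the jaws open and shut (so a half turn about z gives the same grasp; the last joint's range is limited). The gripper opens to 87 mm and grips with 3 to 60 N. Pads are 19 mm wide; open, the fingers measure 117 mm over their backs; the gripper's body (75 mm by 190 mm) begins 51 mm behind the grasp point.
Start: joints at [1.087, 0.22, 1.526, -0, 1.395, -0.126], TCP at [218.882, 585.411, 222.538] pointing down, gripper open.
Joint ranges: [-2.98, 2.98], [-0.91, 2.08], [0.09, 2.57], [-1.24, 4.39], [0.2, 2.65], [-2.68, 2.68]. Speed limits (rad/s): [2.57, 2.57, 3.01, 3.14, 3.14, 3.14].

### API

Orientations are given as [roll, pitch, yaw] about the fixed x, y, z axes, in that order (R = Rz(yaw) Ry(pitch) Rx(roll)).
In Python, from rig import status, vision, job_done, arm gives the robot as it stands.
- The arm moves only by the tool play_rows, never from a script. Its arguments are lists of equal length, an entry for each row: "rotation": the turn, a rotation vector about the tool's x, y, z in degrees, a list of three; "dp": the shift along the tool's x, y, z in cm, a list of three; "gripper": the closure, from 0 (fully open) to 1 (shut). A call has 1 to 5 rows; each row is the pose to reach, as a shift and turn from the pose commanded when the call began, along the tool's axes at that moment; what a row does not reach only later rows make up. A row lasts 1/12 s, in which the tool goes at most 41.7 mm and 7.16 degrees, less where a joint would pass 70% of its speed; a pose out of reach is approached as far as the arm can. A call with a gripper value outside its range is refused whole. The fingers move at their own pace and stop on an object; "squeeze" is the grip in N (left out, the last holds). Time passes only in rows, so rows that repeat a pose let the fingers close. It gives the time, the measured TCP pose, the force and the opening at its end, in the units of the state.
- status.sense(): the state, without advancing time (a new reading comes with each control period).
- vision.read_camera(name): name is "scene" or "top" or "wrist"; returns (picture, depth): 400x640x3 uint8, blue, green, red; 400x640 float32, mm along the optical axis (not along the pixel's ray), 0 where there is no reading.
- vision.camera_info(name): a dict with "K" (3x3 intrinsics, pixels), "R" (3x3) and "t" (3): a world point X has camera coordinates R X + t; the wrist camera has in their place "tool_from_camera" (4x4, takes a point from camera to tool coordinates, whose origin is the TCP and whose axes are the flange's). Camera axes: x right, y down, z forward; pixel columns grow to the right and rows downward; lengths in mm; the calibration is good to about 2 mm. A picture is of the moment at which its call begins: read the wrist's pose just before it. camera_info takes no time and is no camera call.
- job_done(): hands the job in, once; it reports no verdict.
Trained networks look in the newest picture that a camera, given by its name, has taken for a name from the list of things; names that differ only in an ending like _2 or _b are one class to them, and where a whole thing is asked for, a point or a joint stands for the part that bears it (a point fixed in the world has none). Each returns a list of dicts, best first, with "p" (0 to 1); they miss things now and then, are a little off and sometimes report something else, mostly with a low value. They report only what shows in the picture. A call takes as long as a camera call.
- vision.silhouettes(query, camera): "pixels" (400x640 bool, what is visible of it) and "box" ([left, top, width, height] in pixels, round what is visible of it).
The state is a dict: "time_s": time; "qpos": joint angles; "qvel": joint speeds; "joint_efforts": joint torques, N m; "tcp_pos": TCP position; "ee_rot": TCP orientation; "contact_force": force on the tool from outside, world axes, zero at the start; "torque": the same for the moment, N m; "opening": finger opening in mm.
Only numpy, scipy, OpenCV 4.12 (cv2) and the standard library are available. Lean on these libraries where they do the work, as an engineer would, in place of code of your own. Each camera call takes 0.05 s, during which the arm holds its last target.

### The job

Put the patio lantern into service: push its toggle switch all the way over towards the orange dot, and with a fingertip flip the hinged flag paddle right over its pivot so that it lies flat on the other side with its orange face up, in either order. Only touch and push, gently: do not squeeze or press hard on the flag, do not lift or shove the lantern or the flag stand, leave the plant pot, coasters and grill brush where they are, and finish clear of everything.

Things in the scene. Friction and masses are not known exactly. Their poses are not given: they have to be found in the camera images.
- stand: Flag stand, loose, about 1.5 kg: dark steel base plate 100 (x) x 110 (y) x 12 mm high; two thin steel posts at y = -46 and +46 mm, 106 mm tall, carry the pivot rod. Origin at the centre of its underside; z up; x is the direction the paddle is to go over to, within 0.35 rad of the world's +y: at first the paddle points to the robot's right (-y) and is to go over to its left.
- paddle_pivot (a point): Middle of the pivot rod, 95 mm above the table, on the stand; axes as the stand's, the hinge runs along y.
- paddle_edge (a point): Middle of the paddle's free edge, 85 mm from the pivot. The paddle is a 50 g plastic plate 70 mm wide (along y), 6 mm thick. At the start it sticks out level from the pivot to the stand's -x side, green face (white disc) up, orange face (white bar) down, with open air below its free end: the table is 92 mm below, the base plate ends 35 mm short of the edge.
- paddle (a joint): Angle of the paddle about its pivot in rad: 0 = level on the stand's -x side (robot's right), green up; pi/2 = straight up; 3.14 = level on the stand's +x side (robot's left), orange up. Light hinge with slight drag (under 1 N at the edge): its weight makes it fall to whichever side of upright it is on, and stops hold it level at both ends.
- lantern: Solar lantern, loose, 1.3 kg: a black foot 190 (x) x 110 (y) x 36 mm high, with a round cream lamp on its rear part (centre at x = +45 mm, up to 50 mm in radius, 151 mm high overall) and the toggle on its front part. Origin at the centre of the foot's underside; z up, x from toggle to lamp, within 0.3 rad of the world's +x. The orange dot on the foot marks 'on' and lies at x = -65, y = +42 mm.
- toggle_tip (a point): Centre of the 13 mm ball at the end of the steel toggle lever. The lever (8 mm thick, 36 mm long) pivots at x = -65, y = 0, z = 38 mm of the lantern; at the start it leans about 26 degrees to the lantern's -y side, its ball 70 mm above the table.
- toggle (a joint): Angle of the toggle in rad: 0 = off, leaning to the lantern's -y side; 0.9 = on, at its stop, leaning equally to the +y side (towards the orange dot). It stays where it is left; about 1 N at the ball moves it.
- pot: Small green plastic plant pot with a little plant, 90 mm wide, 80 mm high (leaves to 110 mm). Origin at the centre of its underside. Leave alone.
- coaster_a: Lower of two stacked grey hard silicone coasters, 92 mm across, 8 mm thick. Origin at the centre of its underside. Leave alone.
- coaster_b: Upper of the two coasters, same size. Origin at the centre of its underside. Leave alone.
- brush: Stainless grill brush lying along its own y axis, 345 mm long: head 45 x 90 x 32 mm at the +y end, black handle at the -y end. Origin on the table below its middle. Leave alone.

How it is judged:
By the outcome, as a careful person would: the job done as asked, in the order asked, and still so for the second after the job is handed in, with the robot touching nothing.
It also fails if it takes over 64 s, if anything falls off the work surface, if the arm or the gripper's body presses on something with over 40 N, if the wrist force passes 120 N, or if a joint passes its speed limit or range.

## Working session

There is one attempt and no reset: what is moved stays moved. The work goes in short steps, Python scripts to look and compute and a tool call to move; the robot and the scene stay as the last step left them, time stands still between calls to the robot, and variables do not carry over. Pictures are saved under pics/ and viewed, and the job is handed in when it is done.

Besides the shell and the picture viewer there is one more tool, called after "Call:" as name(argument=value, ...) on one line, values as JSON. play_rows: Moves the arm, as the interface text tells. Its arguments: {"type":"object","properties":{"rotation":{"type":"array"},"dp":{"type":"array"},"gripper":{"type":"array"},"squeeze":{"type":"number"}},"required":["rotation","dp","gripper"]}

```bash
ls; mkdir -p pics
python3 - <<'E'
from rig import status, vision, arm
import cv2,numpy as np
s=status.sense(); print(s); print([a for a in dir(arm) if a[0]!='_'], arm.hold_point_z)
for n in ("scene","top"):
    im,d=vision.read_camera(n); cv2.imwrite(f"pics/{n}0.png",im); np.savez(f"pics/{n}0.npz",im=im,d=d); print(n,vision.camera_info(n))
E
```

```text
pics
{'time_s': 0.0, 'qpos': array([ 1.08694355e+00,  2.21219665e-01,  1.52760624e+00,  2.07558965e-05,
        1.39469825e+00, -1.26116049e-01]), 'qvel': array([-0.00135813, -0.00077487, -0.0001495 , -0.00110666, -0.00084503,
        0.0008373 ]), 'joint_efforts': array([-6.40968283e-04, -4.94613147e+01, -3.87361085e+01,  6.98697427e-02,
        5.73090347e-02, -1.29504579e-04]), 'tcp_pos': array([218.56401551, 584.87939933, 221.44383744]), 'ee_rot': array([-3.13967906e+00, -2.63213786e-04,  2.78385201e+00]), 'contact_force': array([ 0.60602033, -0.17540089,  0.56411102]), 'torque': array([ 0.03001006,  0.00134045, -0.01440627]), 'opening': 86.63841193272984}
['IKError', 'hold_point_z'] -18.700000000000003
scene {'K': array([[369.43131568,   0.        , 317.18993884],
       [  0.        , 369.43131568, 190.52767909],
       [  0.        ,   0.        ,   1.        ]]), 'R': array([[ 0.58418035,  0.81154607,  0.01123811],
       [ 0.43028803, -0.29793718, -0.8521066 ],
       [-0.68817551,  0.50261955, -0.5232476 ]]), 't': array([-305.16188855, -191.04166942, 1209.94827742])}
top {'K': array([[489.68211346,   0.        , 320.85518797],
       [  0.        , 489.68211346, 203.6697993 ],
       [  0.        ,   0.        ,   1.        ]]), 'R': array([[-0.08243293, -0.99658847, -0.00402883],
       [-0.97134207,  0.08124767, -0.22336829],
       [ 0.22293359, -0.01449953, -0.9747258 ]]), 't': array([   4.34902009,  582.40198368, 1049.85759918])}
```

View pics/scene0.png

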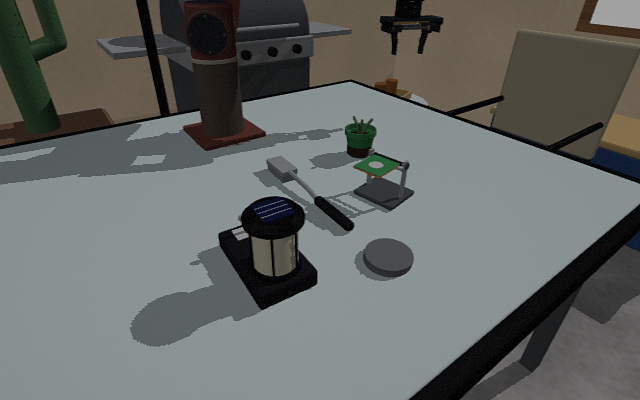

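View pics/top0.png

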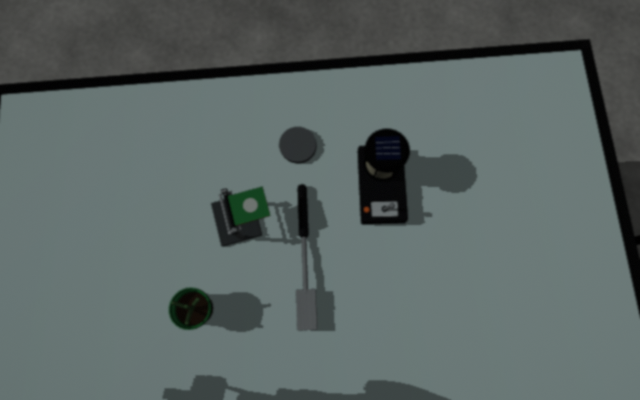

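Top view: stand at about (238,215), with the green paddle pointing to image right (-y). The lantern is at (383,185) with the toggle and orange dot at about (385,209), the brush lies between them, and the coasters are at (298,145).

```bash
cat > h.py <<'E'
import numpy as np, cv2
from rig import vision
def cloud(n,d):
    c=vision.camera_info(n);K=c['K'];v,u=np.indices(d.shape)
    P=np.stack([(u-K[0,2])/K[0,0]*d,(v-K[1,2])/K[1,1]*d,d],-1)
    W=(P-c['t'])@c['R']; W[d==0]=np.nan; return W
def proj(n,X):
    c=vision.camera_info(n);p=(np.atleast_2d(X)@c['R'].T+c['t'])@c['K'].T
    return p[:,:2]/p[:,2:]
def onplane(n,uv,z):
    c=vision.camera_info(n);uv=np.atleast_2d(uv)
    r=np.c_[uv,np.ones(len(uv))]@np.linalg.inv(c['K']).T@c['R']; o=-c['R'].T@c['t']
    return o+r*((z-o[2])/r[:,2:])
E
python3 - <<'E'
from h import *
im,d=vision.read_camera('top'); W=cloud('top',d)
print('table z',np.nanmedian(W[250:280,400:500,2]))
np.savez('pics/t.npz',im=im,d=d)
out={}
for q in ['stand','paddle','paddle_edge','lantern','toggle','toggle_tip','pot','coaster_a','brush']:
    for r in vision.silhouettes(q,'top')[:2]:
        m=r['pixels'];P=W[m]; out[q]=m
        print(q,round(r['p'],2),r['box'],m.sum(),np.nanmean(P,0).round(1),np.nanpercentile(P[:,2],[2,50,98]).round(0))
hsv=cv2.cvtColor(im,cv2.COLOR_BGR2HSV)
g=(hsv[...,0]>45)&(hsv[...,0]<80)&(hsv[...,1]>120); g[260:]=0; g[:,300:]=0
g2=cv2.morphologyEx(g.astype('uint8'),cv2.MORPH_CLOSE,np.ones((15,15)))
c=max(cv2.findContours(g2,0,1)[0],key=cv2.contourArea)
hp=onplane('top',c[:,0,:].astype(float),98); print('paddle',cv2.minAreaRect(hp[:,:2].astype('f4')),cv2.boxPoints(cv2.minAreaRect(hp[:,:2].astype('f4'))).round(1).tolist(), 'depth z',np.nanmedian(W[g][:,2]))
o=(hsv[...,0]>3)&(hsv[...,0]<20)&(hsv[...,1]>150)&(hsv[...,2]>100)
o[:,:330]=0;o[:, 430:]=0
uv=np.argwhere(o)[:,::-1];print('dot',uv.mean(0),onplane('top',uv.mean(0),36.5))
big=cv2.resize(im[120:260,190:430],None,fx=3.3,fy=3.3,interpolation=cv2.INTER_CUBIC); cv2.imwrite('pics/tz.png',cv2.convertScaleAbs(big,alpha=1.8))
im,d=vision.read_camera('scene')
cv2.imwrite('pics/sz.png',cv2.resize(im[120:320,200:430],None,fx=3,fy=3,interpolation=cv2.INTER_CUBIC))
E
```

```text
table z 0.7056383762253722
stand 0.62 [214.8, 184.0, 54.5, 61.2] 2466 [571.1 144.   64.6] [  7.  96. 103.]
paddle 0.84 [222.3, 187.0, 48.0, 41.8] 1259 [582.8 122.5  97.3] [ 93.  98. 103.]
paddle_edge 0.91 [221.6, 186.0, 48.0, 43.7] 1270 [582.4 121.8  98. ] [ 94.  98. 103.]
lantern 0.63 [357.9, 129.6, 51.7, 95.4] 4417 [ 625.8 -188.9   78.2] [ 13.  39. 154.]
lantern 0.45 [279.6, 127.9, 35.8, 33.4] 1026 [746.1   2.2  16.4] [11. 16. 21.]
toggle 0.57 [382.1, 200.8, 12.2, 12.5] 46 [ 562.1 -196.6   65.5] [42. 67. 80.]
pot 0.96 [170.3, 290.0, 42.1, 40.3] 1422 [372.4 259.9  65.7] [ 51.  59. 107.]
coaster_a 0.92 [279.8, 125.8, 36.9, 35.3] 1039 [746.4   2.3  16.3] [11. 16. 21.]
brush 0.97 [296.4, 181.9, 18.8, 147.7] 1444 [442.2   5.8  28.1] [17. 30. 36.]
paddle ((582.41748046875, 118.68739318847656), (70.1323013305664, 82.17942810058594), 10.532706260681152) [[540.4000244140625, 152.6999969482422], [555.5, 71.9000015258789], [624.4000244140625, 84.69999694824219], [609.4000244140625, 165.5]] depth z 98.25152690051681
dot [366. 209.] [[ 565.98269139 -148.2988803    36.5       ]]
```

View pics/tz.png

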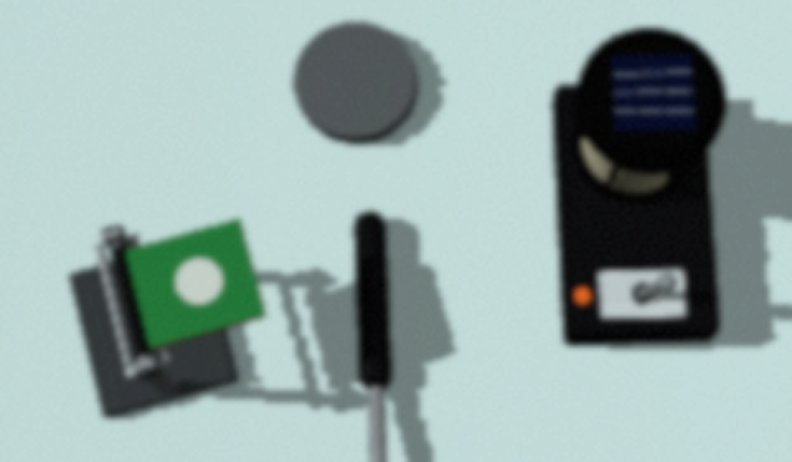

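View pics/sz.png

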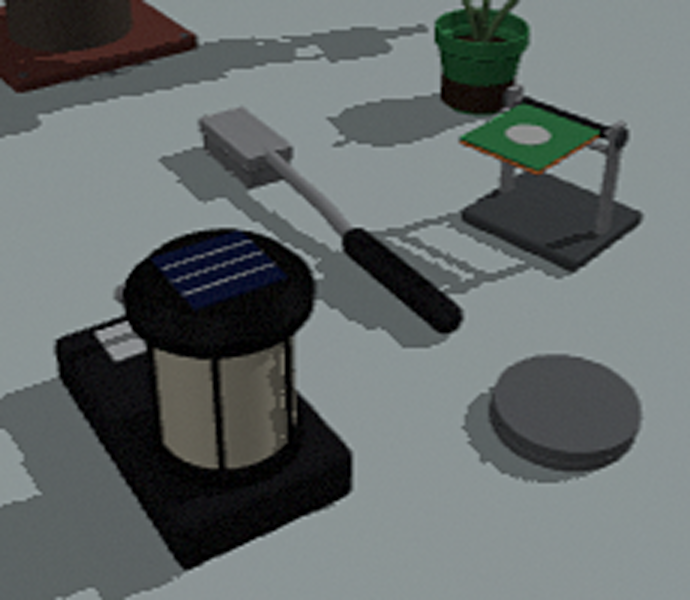

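Run:
```python
from h import *
from scipy.optimize import minimize
f=np.load('pics/t.npz');im,d=f['im'],f['d'];W=cloud('top',d)
dark=(im.max(2)<60)
# foot: points with height 30..42 in region
m=(W[...,2]>29)&(W[...,2]<44)&(W[...,1]<-110)&(W[...,1]>-280)&(W[...,0]>480)&(W[...,0]<800)
P=W[m]; print(m.sum(), np.median(P[:,2]), cv2.minAreaRect(P[:,:2].astype('f4')))
for uv in [(358.2,147.3),(361.2,223.6),(407.5,222.4)]: print(onplane('top',uv,36))
mm=(W[...,2]>55)&(W[...,2]<90)&(W[...,1]<-150)&(W[...,1]>-240)&(W[...,0]>520)&(W[...,0]<600)
Q=W[mm];v=np.argwhere(mm);print('ball',len(Q),np.c_[v[:,::-1],Q.round(0)][:40])
# lamp top
l=(W[...,2]>140)&(W[...,1]<-100)&(W[...,1]>-300)&(W[...,0]>480); print('lamp',cv2.minEnclosingCircle(W[l][:,:2].astype('f4')),np.median(W[l],0))
r=(W[...,2]>99)&(W[...,0]>500)&(W[...,0]<660)&(W[...,1]>140)&(W[...,1]<200); print('rod',np.median(W[r],0),W[r].min(0),W[r].max(0))
b=(W[...,2]>9)&(W[...,2]<16)&(W[...,0]>480)&(W[...,0]<680)&(W[...,1]>90)&(W[...,1]<240); print('base',cv2.minAreaRect(W[b][:,:2].astype('f4')))
```

```text
2297 36.63827971088316 ((628.0958251953125, -192.8482666015625), (110.25314331054688, 190.15380859375), 86.93627166748047)
[[ 718.65073769 -145.30073272   36.        ]]
[[ 532.54739866 -133.69933122   36.        ]]
[[ 526.43331077 -240.95128518   36.        ]]
ball 40 [[ 390.  203.  567. -200.   74.]
 [ 391.  203.  567. -202.   77.]
 [ 392.  203.  566. -204.   77.]
 [ 393.  203.  566. -206.   78.]
 [ 389.  204.  565. -197.   75.]
 [ 390.  204.  565. -199.   75.]
 [ 391.  204.  564. -201.   78.]
 [ 392.  204.  564. -204.   76.]
 [ 393.  204.  564. -206.   76.]
 [ 394.  204.  564. -209.   74.]
 [ 387.  205.  567. -195.   59.]
 [ 388.  205.  565. -196.   65.]
 [ 389.  205.  563. -197.   76.]
 [ 390.  205.  562. -199.   77.]
 [ 391.  205.  562. -201.   79.]
 [ 392.  205.  561. -203.   78.]
 [ 393.  205.  561. -205.   78.]
 [ 394.  205.  561. -207.   80.]
 [ 386.  206.  565. -192.   58.]
 [ 387.  206.  564. -194.   60.]
 [ 388.  206.  563. -196.   66.]
 [ 389.  206.  561. -197.   73.]
 [ 390.  206.  559. -198.   80.]
 [ 391.  206.  559. -200.   80.]
 [ 392.  206.  560. -203.   75.]
 [ 393.  206.  559. -205.   78.]
 [ 394.  206.  561. -209.   70.]
 [ 385.  207.  563. -190.   58.]
 [ 386.  207.  563. -192.   56.]
 [ 387.  207.  562. -195.   57.]
 [ 388.  207.  561. -196.   65.]
 [ 389.  207.  560. -198.   67.]
 [ 390.  207.  558. -199.   75.]
 [ 391.  207.  558. -201.   76.]
 [ 392.  207.  557. -203.   77.]
 [ 393.  207.  559. -206.   69.]
 [ 386.  208.  560. -192.   56.]
 [ 387.  208.  560. -194.   59.]
 [ 388.  208.  560. -196.   58.]
 [ 389.  208.  559. -198.   62.]]
lamp ((672.24853515625, -194.868408203125), 50.3124885559082) [ 669.57536981 -193.61371384  149.62987089]
rod [576.68446509 155.2337411  100.74887726] [523.67414815 140.14208369  99.01385243] [626.47799204 176.74627577 111.54474817]
base ((574.6256103515625, 160.8892822265625), (110.01084899902344, 99.57975006103516), 11.673272132873535)
```

```bash
cat > go.py <<'E'
import sys,numpy as np
from rig import status
from scipy.spatial.transform import Rotation as Ro
def delta(p,R,s=None):
    s=s or status.sense(); Rc=Ro.from_euler('xyz',s['ee_rot']).as_matrix()
    dp=Rc.T@(np.array(p)-s['tcp_pos'])/10; rv=Ro.from_matrix(Rc.T@R).as_rotvec(degrees=True)
    print('t',round(s['time_s'],2),'tcp',s['tcp_pos'].round(1),'F',s['contact_force'].round(2),'open',round(s['opening'],1),'q',s['qpos'].round(2))
    print('dp cm',dp.round(2),'rot',rv.round(1),'norm',np.linalg.norm(dp).round(1),np.linalg.norm(rv).round(1)); return dp,rv
def Rdir(z,y):
    z=np.array(z,float);z/=np.linalg.norm(z);y=np.array(y,float);y-=z*(y@z);y/=np.linalg.norm(y)
    return np.stack([np.cross(y,z),y,z],1)
E
python3 - <<'E'
from go import *
delta([560,-244,195],Rdir([0,0,-1],[.055,.9985,0]))
E
```

```text
t 0.65 tcp [218.9 585.4 222.6] F [-0.16  0.62 -0.46] open 86.9 q [ 1.09  0.22  1.53  0.    1.39 -0.13]
dp cm [-61.   -65.74   2.75] rot [  0.   -0.  -17.3] norm 89.7 17.3
```

Call:
play_rows(rotation=[[0,0,0],[0,0,0],[0,0,0],[0,0,0],[0,0,0]], dp=[[-1.5,-1.6,0],[-4,-4.3,0],[-6.7,-7.2,0],[-9.4,-10.1,0.2],[-12.1,-13,0.4]], gripper=[1,1,1,1,1], squeeze=5)

```text
time_s: 1.07
tcp_pos: [287.0, 419.9, 218.6]
ee_rot: [3.141, 0.0, 2.785]
contact_force: [0.6, -0.3, 0.7]
opening: 61.6
```

Call:
play_rows(rotation=[[0,0,0],[0,0,0],[0,0,0],[0,0,0],[0,0,0]], dp=[[-2.7,-2.9,0],[-5.4,-5.8,0],[-8.1,-8.7,0],[-10.8,-11.6,0.2],[-13.5,-14.5,0.4]], gripper=[1,1,1,1,1])

```text
time_s: 1.48
tcp_pos: [362.8, 236.6, 215.0]
ee_rot: [3.141, 0.001, 2.784]
contact_force: [1.2, 0.9, -0.3]
opening: 27.9
```

Call:
play_rows(rotation=[[0,0,0],[0,0,0],[0,0,0],[0,0,0],[0,0,0]], dp=[[-2.7,-2.9,0],[-5.4,-5.8,0],[-8.1,-8.7,0],[-10.8,-11.6,0.2],[-13.5,-14.5,0.4]], gripper=[1,1,1,1,1])

```text
time_s: 1.9
tcp_pos: [438.6, 53.1, 211.1]
ee_rot: [3.141, 0.002, 2.784]
contact_force: [1.3, 0.6, -0.5]
opening: 1.8
```

Call:
play_rows(rotation=[[0,0,0],[0,0,0],[0,0,0],[0,0,0],[0,0,0]], dp=[[-2.7,-2.9,0],[-5.4,-5.8,0],[-8.1,-8.7,0],[-10.8,-11.6,0.2],[-13.5,-14.5,0.4]], gripper=[1,1,1,1,1])

```text
time_s: 2.32
tcp_pos: [514.3, -130.2, 206.9]
ee_rot: [3.141, 0.001, 2.783]
contact_force: [0.7, 0.4, -0.3]
opening: 0.5
```

Run:
```python
from go import *
delta([560,-244,195],Rdir([0,0,-1],[.055,.9985,0]))
```

```text
t 2.32 tcp [ 514.3 -130.2  206.9] F [ 0.67  0.41 -0.27] open 0.5 q [-0.4   0.    1.79  0.    1.34 -1.61]
dp cm [-8.27 -9.05  1.19] rot [ -0.    0.1 -17.4] norm 12.3 17.4
```

Call:
play_rows(rotation=[[0,0,-4],[0,0,-9],[0,0,-14],[0,0,-17.4],[0,0,-17.4]], dp=[[-2.5,-2.7,0.3],[-5,-5.4,0.6],[-7,-7.6,0.9],[-8.3,-9.05,1.2],[-8.3,-9.05,1.2]], gripper=[1,1,1,1,1])

```text
time_s: 2.73
tcp_pos: [560.0, -245.6, 193.6]
ee_rot: [-3.141, -0.0, 3.087]
contact_force: [-0.5, 0.2, -0.1]
opening: 0.2
```

Call:
play_rows(rotation=[[0,0,0],[0,0,0],[0,0,0],[0,0,0],[0,0,0]], dp=[[0,0,0],[0,0,0.5],[0,0,1.2],[0,0,2],[0,0,2]], gripper=[1,1,1,1,1])

```text
time_s: 3.15
tcp_pos: [558.5, -240.2, 172.2]
ee_rot: [3.14, -0.003, 3.088]
contact_force: [-0.3, 0.4, -0.7]
opening: 0.6
```

Run:
```python
from go import *
from h import *
delta([560,-244,66],Rdir([0,0,-1],[.055,.9985,0]))
s=status.sense()
im,d=vision.read_camera('wrist');cv2.imwrite('pics/w1.png',im)
T=vision.camera_info('wrist')['tool_from_camera'];print(T.round(2))
```

```text
t 3.15 tcp [ 558.5 -240.2  172.2] F [-0.31  0.41 -0.71] open 0.6 q [-0.54  0.22  1.62  0.    1.3  -2.05]
dp cm [-0.2  -0.39 10.62] rot [ 0.1 -0.2  0.1] norm 10.6 0.2
[[ 0.0000e+00 -9.6000e-01 -2.6000e-01  7.2510e+01]
 [ 1.0000e+00  0.0000e+00 -0.0000e+00  6.0000e-02]
 [ 0.0000e+00 -2.6000e-01  9.6000e-01 -1.6152e+02]
 [ 0.0000e+00  0.0000e+00  0.0000e+00  1.0000e+00]]
```

View pics/w1.png

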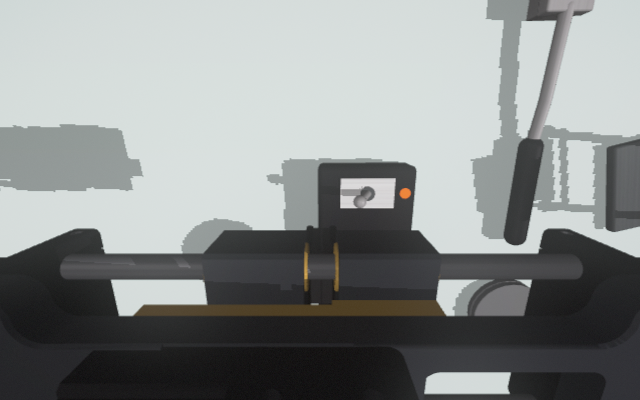

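Call:
play_rows(rotation=[[0,0,0],[0,0,0],[0,0,0],[0,0,0],[0,0,0]], dp=[[-0.1,-0.2,2],[-0.2,-0.4,4.5],[-0.2,-0.4,7],[-0.2,-0.4,9],[-0.2,-0.4,10.5]], gripper=[1,1,1,1,1])

```text
time_s: 3.62
tcp_pos: [560.6, -245.0, 67.5]
ee_rot: [3.141, -0.002, 3.088]
contact_force: [-0.5, 0.6, -0.0]
opening: 0.7
```

Call:
play_rows(rotation=[[0,0,0],[0,0,0],[0,0,0]], dp=[[0,0,0],[0,0,0],[0,0,0]], gripper=[1,1,1])

```text
time_s: 3.87
tcp_pos: [562.3, -246.2, 70.9]
ee_rot: [-3.141, 0.002, 3.088]
contact_force: [0.8, 0.0, -0.0]
opening: 0.3
```

Run:
```python
from go import *
from h import *
delta([560,-244,66],Rdir([0,0,-1],[.055,.9985,0]))
im,d=vision.read_camera('wrist');cv2.imwrite('pics/w2.png',im)
```

```text
t 3.87 tcp [ 562.3 -246.2   70.9] F [ 0.83  0.05 -0.02] open 0.3 q [-0.54  0.34  1.68 -0.    1.12 -2.06]
dp cm [0.25 0.21 0.49] rot [-0.   0.1  0.1] norm 0.6 0.1
```

View pics/w2.png

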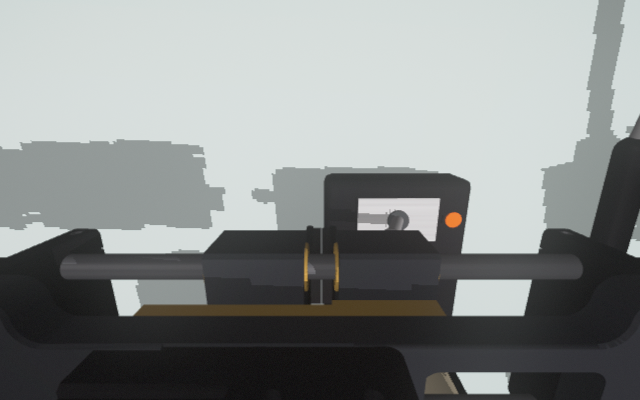

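Call:
play_rows(rotation=[[0,0,0],[0,0,0],[0,0,0],[0,0,0],[0,0,0]], dp=[[0.1,0.1,0.2],[0.1,0.4,0.3],[0.1,0.8,0.3],[0.1,0.8,0.3],[0.1,0.8,0.3]], gripper=[1,1,1,1,1])

```text
time_s: 4.33
tcp_pos: [561.1, -237.6, 66.7]
ee_rot: [-3.141, 0.0, 3.088]
contact_force: [-0.4, 1.0, -0.7]
opening: 0.8
```

Call:
play_rows(rotation=[[0,0,0],[0,0,0]], dp=[[0,0,0],[0,0,0]], gripper=[1,1])

```text
time_s: 4.5
tcp_pos: [561.0, -238.0, 66.6]
ee_rot: [-3.141, 0.0, 3.088]
contact_force: [-0.7, 0.3, -0.1]
opening: 0.6
```

Call:
play_rows(rotation=[[0,0,0],[0,0,0],[0,0,0],[0,0,0],[0,0,0]], dp=[[0,0.2,0],[0,0.4,0],[0,0.7,0],[0,0.9,0],[0,1.1,0]], gripper=[1,1,1,1,1])

```text
time_s: 4.92
tcp_pos: [561.5, -226.5, 66.5]
ee_rot: [3.141, -0.0, 3.088]
contact_force: [0.1, -0.7, 0.1]
opening: 0.2
```

Call:
play_rows(rotation=[[0,0,0],[0,0,0],[0,0,0],[0,0,0],[0,0,0]], dp=[[0,0.2,0],[0,0.4,0],[0,0.7,0],[0,0.9,0],[0,1.1,0]], gripper=[1,1,1,1,1])

```text
time_s: 5.33
tcp_pos: [562.3, -216.1, 66.7]
ee_rot: [-3.141, 0.0, 3.088]
contact_force: [0.1, -2.0, 1.7]
opening: 0.3
```

Run:
```python
from go import *
from h import *
delta([560,-200,66],Rdir([0,0,-1],[.055,.9985,0]))
im,d=vision.read_camera('top');cv2.imwrite('pics/t3.png',cv2.resize(im[120:260,330:450],None,fx=4,fy=4,interpolation=cv2.INTER_CUBIC))
im,d=vision.read_camera('wrist');cv2.imwrite('pics/w3.png',im)
```

```text
t 5.33 tcp [ 562.3 -216.1   66.7] F [ 0.07 -1.98  1.65] open 0.3 q [-0.5   0.32  1.71 -0.    1.11 -2.01]
dp cm [0.31 1.59 0.07] rot [-0.   0.   0.1] norm 1.6 0.1
```

View pics/w3.png

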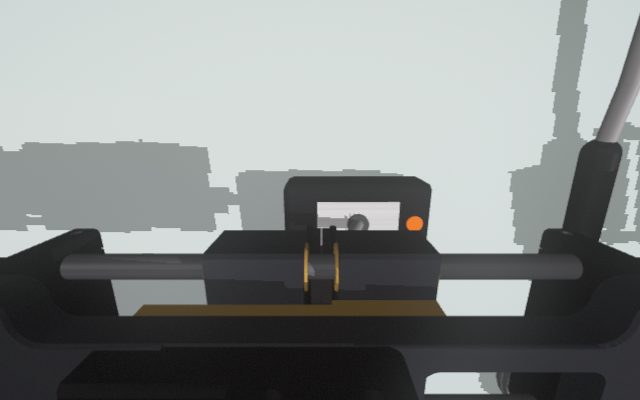

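View pics/t3.png

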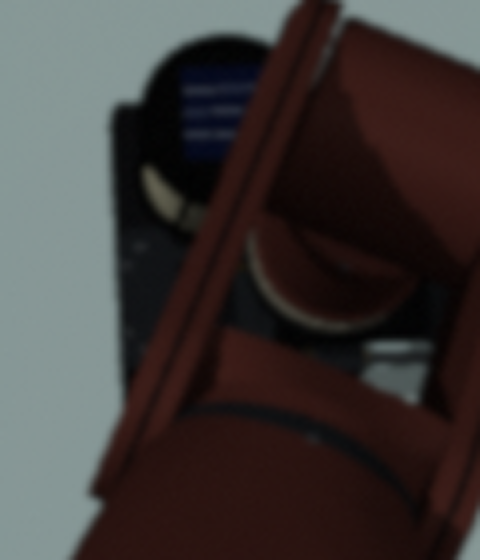

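Call:
play_rows(rotation=[[0,0,0],[0,0,0],[0,0,0],[0,0,0],[0,0,0]], dp=[[0.1,0.2,0],[0.1,0.4,0],[0.1,0.6,0],[0.1,0.8,0],[0.1,1.0,0]], gripper=[1,1,1,1,1])

```text
time_s: 5.85
tcp_pos: [561.7, -205.7, 66.5]
ee_rot: [3.142, -0.0, 3.087]
contact_force: [0.8, -1.1, 0.7]
opening: 0.4
```

Call:
play_rows(rotation=[[0,0,0],[0,0,0],[0,0,0],[0,0,0]], dp=[[0,0.15,0],[0,0.3,0],[0,0.45,0],[0,0.6,0]], gripper=[1,1,1,1])

```text
time_s: 6.18
tcp_pos: [562.0, -199.7, 66.5]
ee_rot: [3.142, -0.0, 3.088]
contact_force: [-0.1, -0.9, 0.8]
opening: 0.3
```

Run:
```python
from go import *
from h import *
delta([560,-195,66],Rdir([0,0,-1],[.055,.9985,0]))
im,d=vision.read_camera('wrist');cv2.imwrite('pics/w4.png',im)
```

```text
t 6.18 tcp [ 562.  -199.7   66.5] F [-0.08 -0.87  0.81] open 0.3 q [-0.47  0.31  1.73  0.    1.1  -1.99]
dp cm [0.22 0.46 0.05] rot [ 0.  -0.   0.1] norm 0.5 0.1
```

View pics/w4.png

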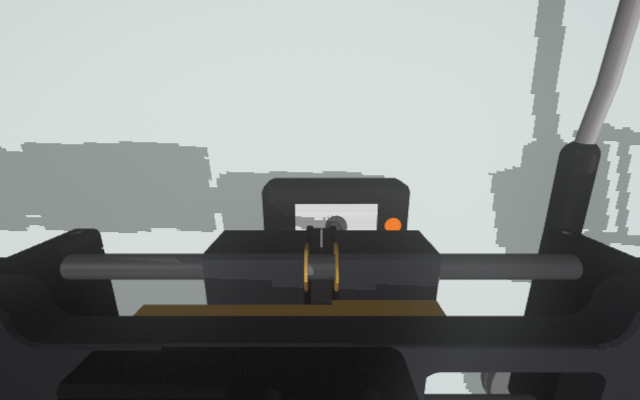

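Call:
play_rows(rotation=[[0,0,0],[0,0,0],[0,0,0],[0,0,0]], dp=[[0,0.1,0],[0,0.2,0],[0,0.3,0],[0,0.3,0]], gripper=[1,1,1,1])

```text
time_s: 6.57
tcp_pos: [562.2, -196.7, 66.5]
ee_rot: [3.141, -0.0, 3.088]
contact_force: [0.4, -1.1, 0.1]
opening: 0.4
```

Call:
play_rows(rotation=[[0,0,0],[0,0,0]], dp=[[0,0.1,0],[0,0.1,0]], gripper=[1,1])

```text
time_s: 6.73
tcp_pos: [562.2, -195.8, 66.4]
ee_rot: [3.141, -0.0, 3.088]
contact_force: [0.3, -0.0, -0.2]
opening: 0.4
```

Call:
play_rows(rotation=[[0,0,0],[0,0,0]], dp=[[0,0.1,0],[0,0.1,0]], gripper=[1,1])

```text
time_s: 6.9
tcp_pos: [562.2, -194.8, 66.4]
ee_rot: [3.141, -0.0, 3.087]
contact_force: [0.0, -0.1, -0.3]
opening: 0.9
```

Call:
play_rows(rotation=[[0,0,0],[0,0,0]], dp=[[0,0.1,0],[0,0.1,0]], gripper=[1,1])

```text
time_s: 7.07
tcp_pos: [562.3, -193.8, 66.4]
ee_rot: [3.141, -0.0, 3.088]
contact_force: [0.5, -0.7, -1.2]
opening: 0.4
```

Run:
```python
from go import *
from h import *
delta([560,-195,66],Rdir([0,0,-1],[.055,.9985,0]))
for i in range(3):
  im,d=vision.read_camera('wrist'); print(status.sense()['contact_force'].round(2))
cv2.imwrite('pics/w5.png',im)
```

```text
t 7.07 tcp [ 562.3 -193.8   66.4] F [ 0.48 -0.71 -1.2 ] open 0.4 q [-0.46  0.31  1.73  0.    1.1  -1.98]
dp cm [ 0.22 -0.14  0.04] rot [ 0.  -0.   0.1] norm 0.3 0.1
[ 1.11 -0.62  0.34]
[ 0.1  -0.47 -0.53]
[-0.78 -0.51  0.45]
```

View pics/w5.png

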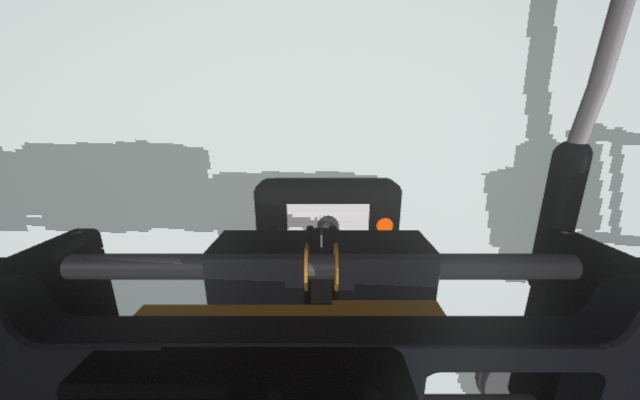

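Call:
play_rows(rotation=[[0,0,0],[0,0,0]], dp=[[0,0.1,0],[0,0.1,0]], gripper=[1,1])

```text
time_s: 7.38
tcp_pos: [562.3, -192.8, 66.5]
ee_rot: [3.142, -0.0, 3.087]
contact_force: [0.2, -0.8, -0.2]
opening: 0.5
```

Call:
play_rows(rotation=[[0,0,0],[0,0,0]], dp=[[0,0.1,0],[0,0.1,0]], gripper=[1,1])

```text
time_s: 7.55
tcp_pos: [562.4, -191.8, 66.5]
ee_rot: [3.142, -0.0, 3.087]
contact_force: [0.3, -1.0, -0.8]
opening: 0.4
```

Call:
play_rows(rotation=[[0,0,0],[0,0,0]], dp=[[0,0.1,0],[0,0.1,0]], gripper=[1,1])

```text
time_s: 7.72
tcp_pos: [562.5, -190.8, 66.5]
ee_rot: [3.142, -0.0, 3.088]
contact_force: [-0.8, -0.8, -0.7]
opening: 0.4
```

Call:
play_rows(rotation=[[0,0,0],[0,0,0]], dp=[[0,0.1,0],[0,0.1,0]], gripper=[1,1])

```text
time_s: 7.88
tcp_pos: [562.6, -189.8, 66.5]
ee_rot: [3.142, -0.0, 3.088]
contact_force: [-0.4, -1.1, -0.2]
opening: 0.4
```

Call:
play_rows(rotation=[[0,0,0],[0,0,0]], dp=[[0,0.1,0],[0,0.1,0]], gripper=[1,1])

```text
time_s: 8.05
tcp_pos: [562.6, -188.8, 66.5]
ee_rot: [3.142, 0.0, 3.088]
contact_force: [-0.5, -1.4, -0.2]
opening: 0.4
```

Run:
```python
from go import *
from h import *
delta([560,-195,66],Rdir([0,0,-1],[.055,.9985,0]))
for i in range(3):
  im,d=vision.read_camera('wrist'); print(status.sense()['contact_force'].round(2))
cv2.imwrite('pics/w6.png',im)
for r in vision.silhouettes('toggle','wrist')[:2]: print(r['p'],r['box'])
im,d=vision.read_camera('scene'); cv2.imwrite('pics/s6.png',cv2.resize(im[160:320,180:340],None,fx=3.5,fy=3.5,interpolation=cv2.INTER_CUBIC))
```

```text
t 8.05 tcp [ 562.6 -188.8   66.5] F [-0.52 -1.36 -0.22] open 0.4 q [-0.46  0.3   1.74  0.    1.1  -1.97]
dp cm [ 0.23 -0.63  0.05] rot [0.  0.  0.1] norm 0.7 0.1
[ 0.23 -0.51  0.46]
[-0.77 -0.65 -1.1 ]
[0.14 0.16 0.12]
0.55 [316.0, 222.0, 11.0, 5.4]
```

View pics/w6.png

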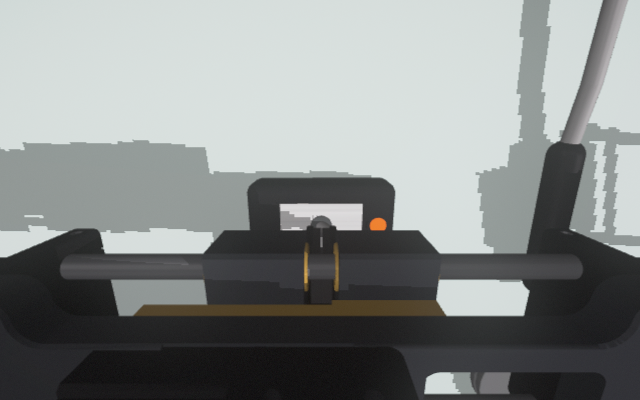

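View pics/s6.png

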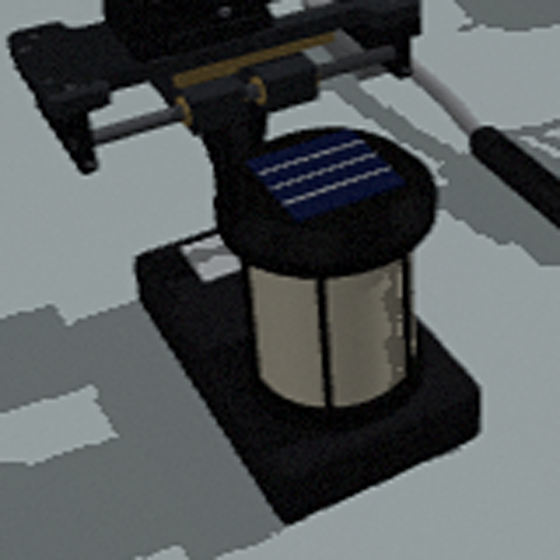

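Call:
play_rows(rotation=[[0,0,0],[0,0,0]], dp=[[0,0.1,0],[0,0.1,0]], gripper=[1,1])

```text
time_s: 8.47
tcp_pos: [562.7, -188.4, 66.6]
ee_rot: [-3.141, 0.0, 3.088]
contact_force: [-0.5, -3.2, -2.2]
opening: 0.5
```

Call:
play_rows(rotation=[[0,0,0],[0,0,0]], dp=[[0,0.1,0],[0,0.1,0]], gripper=[1,1])

```text
time_s: 8.63
tcp_pos: [562.8, -187.4, 66.6]
ee_rot: [-3.141, 0.0, 3.087]
contact_force: [-0.3, -5.3, -2.3]
opening: 0.7
```

Force rose to 5 N, so the toggle is at its stop. I'll back off and look.

Call:
play_rows(rotation=[[0,0,0],[0,0,0],[0,0,0],[0,0,0],[0,0,0]], dp=[[0,-0.4,0],[0,-1.5,0],[0,-2.5,-1],[0,-3,-4],[0,-3,-7.5]], gripper=[1,1,1,1,1])

```text
time_s: 9.05
tcp_pos: [559.1, -217.7, 140.3]
ee_rot: [3.139, -0.005, 3.086]
contact_force: [-0.0, -0.3, -0.2]
opening: 0.2
```

Call:
play_rows(rotation=[[0,0,0],[0,0,0],[0,0,0],[0,0,0]], dp=[[0,0,-3],[0,0,-6],[0,0,-8],[0,0,-8]], gripper=[1,1,1,1])

```text
time_s: 9.38
tcp_pos: [563.9, -219.2, 229.1]
ee_rot: [-3.137, 0.01, 3.087]
contact_force: [0.8, 0.8, 0.1]
opening: 0.2
```

Run:
```python
from go import *
from h import *
im,d=vision.read_camera('wrist'); 
cv2.imwrite('pics/w7.png',im)
s=status.sense();T=vision.camera_info('wrist')['tool_from_camera'];K=vision.camera_info('wrist')['K'];print(s['tcp_pos'],s['ee_rot'],s['contact_force'])
v,u=np.indices(d.shape);P=np.stack([(u-K[0,2])/K[0,0]*d,(v-K[1,2])/K[1,1]*d,d,np.ones_like(d)],-1)@T.T
from scipy.spatial.transform import Rotation as Ro
W=P[...,:3]@Ro.from_euler('xyz',s['ee_rot']).as_matrix().T+s['tcp_pos']; W[d==0]=np.nan
b=(W[...,2]>55)&(W[...,2]<95)&(abs(W[...,0]-563)<20)&(abs(W[...,1]+189)<40); print('ball',b.sum(),np.nanmean(W[b],0))
f=(W[...,2]>32)&(W[...,2]<41)&(W[...,0]>510)&(W[...,0]<740)&(abs(W[...,1]+190)<75);print(cv2.minAreaRect(W[f][:,:2].astype('f4')))
hsv=cv2.cvtColor(im,cv2.COLOR_BGR2HSV);o=(hsv[...,0]>3)&(hsv[...,0]<20)&(hsv[...,1]>150)&(hsv[...,2]>150)&(W[...,2]<45);print('dot',o.sum(),np.nanmean(W[o],0))
```

```text
[ 562.86364966 -218.58880964  226.08279125] [-3.1388155   0.00658913  3.0869231 ] [ 0.1630535  -0.07173085 -0.51152506]
ball 123 [ 560.33718149 -174.40620201   68.25327806]
((582.5765380859375, -189.12171936035156), (104.9180679321289, 100.2579116821289), 86.55338287353516)
dot 69 [ 563.1085492  -145.55365289   33.79214265]
```

View pics/w7.png

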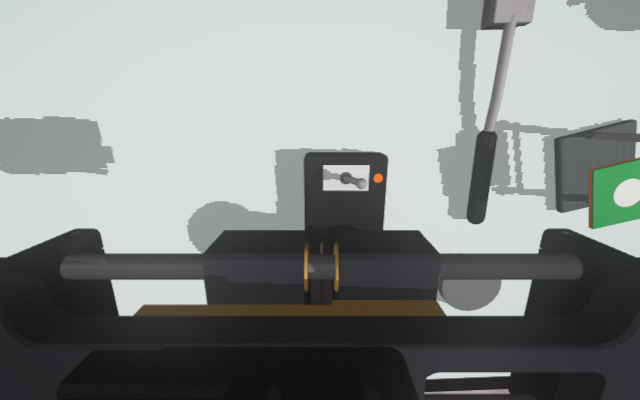

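Run:
```python
from go import *
delta([600,-40,250],Rdir([0,0,-1],[.983,.184,0]))
```

```text
t 9.43 tcp [ 562.9 -218.6  226.1] F [ 0.16 -0.07 -0.51] open 0.4 q [-0.5   0.16  1.59  0.    1.39 -2.02]
dp cm [-2.75 18.03 -2.42] rot [ 0.1  0.4 76.3] norm 18.4 76.3
```

Call:
play_rows(rotation=[[0,0,5],[0,0,11],[0,0,18],[0,0,25],[0,0,32]], dp=[[-0.3,1,-0.5],[-0.6,3,-1],[-1,6,-1.5],[-1.3,8,-2],[-1.6,10,-2.4]], gripper=[1,1,1,1,1])

```text
time_s: 9.85
tcp_pos: [581.9, -117.0, 244.6]
ee_rot: [-3.141, -0.002, 2.523]
contact_force: [0.2, -1.5, 0.3]
opening: 0.3
```

Call:
play_rows(rotation=[[0,0,7],[0,0,14],[0,0,21],[0,0,28],[0,0,35]], dp=[[0,0,0],[0,0,0],[0,0,0],[0,0,0],[0,0,0]], gripper=[1,1,1,1,1])

```text
time_s: 10.27
tcp_pos: [581.7, -118.0, 244.1]
ee_rot: [-3.14, -0.002, 1.912]
contact_force: [0.1, -0.4, 0.0]
opening: 0.3
```

Run:
```python
from go import *
A=np.radians(40);h=np.array([-.184,.983,0])
delta([600,-40,250],Rdir(h*np.cos(A)-np.array([0,0,1])*np.sin(A),[.983,.184,0]))
```

```text
t 10.27 tcp [ 581.7 -118.   244.1] F [ 0.1  -0.43  0.01] open 0.3 q [-0.33  0.13  1.58  0.    1.43 -0.67]
dp cm [ 6.74  4.33 -0.58] rot [-4.  49.8  8.3] norm 8.0 50.7
```

Call:
play_rows(rotation=[[0,5,1],[-0.5,11,2],[-1.2,17.5,3],[-2,24,4],[-2.5,30.5,5]], dp=[[1,0.6,0],[2,1.2,0],[3,2,-0.2],[4,2.6,-0.4],[5,3.2,-0.5]], gripper=[1,1,1,1,1])

```text
time_s: 10.68
tcp_pos: [595.8, -60.1, 250.9]
ee_rot: [3.118, -0.539, 1.834]
contact_force: [0.9, 0.4, -1.1]
opening: 0.5
```

Run:
```python
from go import *
A=np.radians(40);h=np.array([-.184,.983,0])
delta([600,-40,250],Rdir(h*np.cos(A)-np.array([0,0,1])*np.sin(A),[.983,.184,0]))
```

```text
t 10.68 tcp [595.8 -60.1 250.9] F [ 0.9   0.44 -1.14] open 0.5 q [-0.47  0.35  1.4   0.41  1.73 -0.73]
dp cm [1.52 0.9  1.04] rot [-1.6 19.1  3.7] norm 2.1 19.5
```

Call:
play_rows(rotation=[[-0.5,5.5,1],[-1,12,2.2],[-1.6,19,3.7],[-1.6,19.1,3.7],[-1.6,19.1,3.7]], dp=[[0.5,0.3,0.3],[1,0.6,0.7],[1.5,0.9,1],[1.5,0.9,1],[1.5,0.9,1]], gripper=[1,1,1,1,1])

```text
time_s: 11.1
tcp_pos: [598.8, -41.3, 246.5]
ee_rot: [-3.133, -0.869, 1.748]
contact_force: [0.1, 0.8, -0.4]
opening: 0.4
```

```bash
cat >> go.py <<'E'
A=np.radians(40);h=np.array([-.184,.983,0]);h/=np.linalg.norm(h);UP=np.array([0,0,1.])
RF=Rdir(h*np.cos(A)-UP*np.sin(A),[.983,.184,0])
def sz(s,z): return np.array([574.5,161.3,0])+h*s+UP*z
def insz():
    p=status.sense()['tcp_pos']-np.array([574.5,161.3,0]); print('s,z,lat',(p@h).round(1),p[2].round(1),(p@RF[:,1]).round(1))
E
python3 - <<'E'
from go import *
from h import *
insz()
delta(sz(-140,113),RF)
im,d=vision.read_camera('top');cv2.imwrite('pics/t8.png',im)
E
```

```text
s,z,lat -203.6 246.5 -13.4
t 11.1 tcp [598.8 -41.3 246.5] F [ 0.13  0.83 -0.41] open 0.4 q [-0.54  0.5   1.35  0.64  1.88 -0.71]
dp cm [-6.08  1.41 13.47] rot [-0.2  0.2 -0.3] norm 14.8 0.4
```

View pics/t8.png

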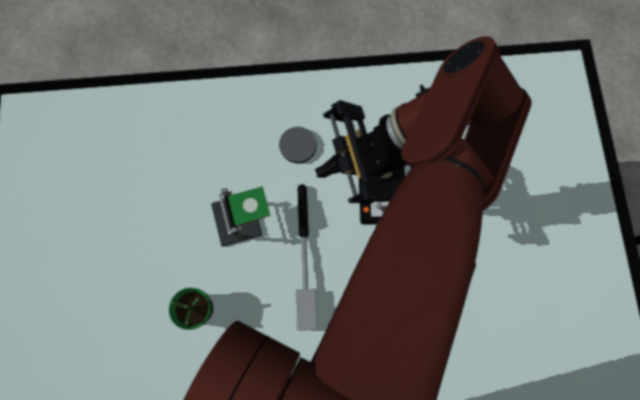

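Call:
play_rows(rotation=[[0,0,0],[0,0,0],[0,0,0],[0,0,0],[0,0,0]], dp=[[-1,0.2,2],[-2.5,0.6,5.5],[-4,1,9],[-5.4,1.4,12],[-6.1,1.4,13.5]], gripper=[1,1,1,1,1])

```text
time_s: 11.57
tcp_pos: [600.5, 27.3, 113.8]
ee_rot: [-3.138, -0.865, 1.758]
contact_force: [-0.8, -0.4, 0.1]
opening: 0.6
```

Call:
play_rows(rotation=[[0,0,0],[0,0,0],[0,0,0],[0,0,0]], dp=[[0,0,0],[0,0,0],[0,0,0],[0,0,0]], gripper=[1,1,1,1])

```text
time_s: 11.9
tcp_pos: [603.3, 23.6, 118.5]
ee_rot: [3.137, -0.864, 1.76]
contact_force: [0.4, -0.9, 0.4]
opening: 0.5
```

Run:
```python
from go import *
from h import *
insz()
delta(sz(-71,55),RF)
im,d=vision.read_camera('wrist');cv2.imwrite('pics/w9.png',im)
im,d=vision.read_camera('scene');cv2.imwrite('pics/s9.png',cv2.resize(im[60:300,200:500],None,fx=2.5,fy=2.5))
```

```text
s,z,lat -140.7 118.5 3.0
t 11.9 tcp [603.3  23.6 118.5] F [ 0.43 -0.88  0.43] open 0.5 q [-0.46  0.6   1.47  0.66  1.66 -0.79]
dp cm [-0.31 -0.31  9.42] rot [0.1 0.5 0.2] norm 9.4 0.5
```

View pics/w9.png

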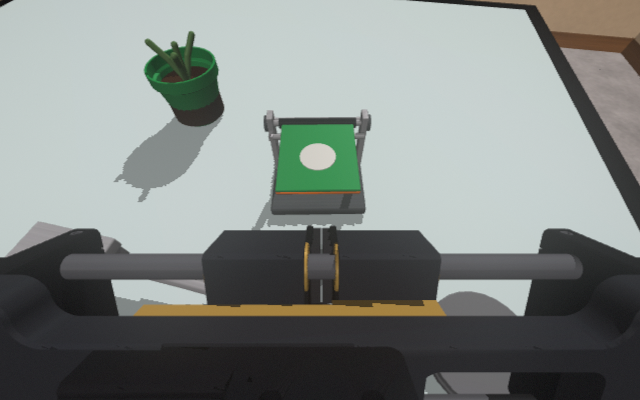

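View pics/s9.png

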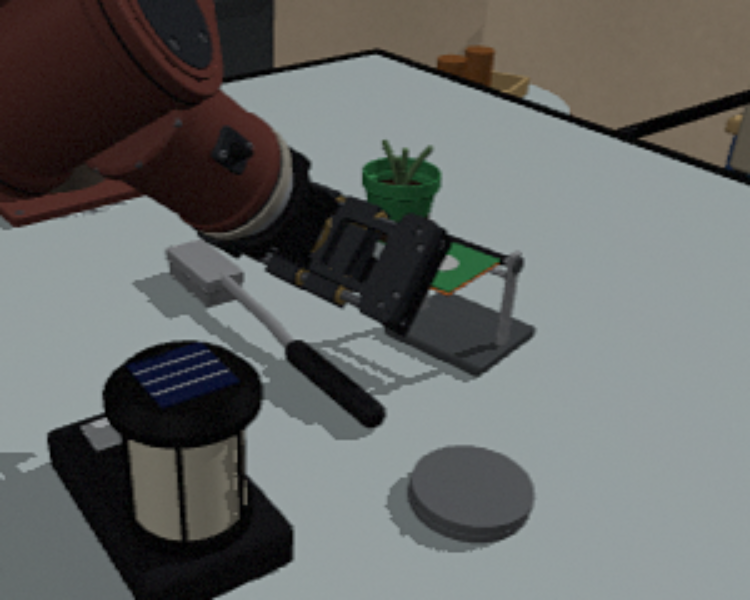

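Call:
play_rows(rotation=[[0,0,0],[0,0,0],[0,0,0],[0,0,0],[0,0,0]], dp=[[-0.2,-0.2,0.3],[-0.4,-0.3,1.3],[-0.4,-0.3,2.5],[-0.4,-0.3,3.5],[-0.4,-0.3,4]], gripper=[1,1,1,1,1])

```text
time_s: 12.42
tcp_pos: [592.0, 53.4, 85.1]
ee_rot: [-3.135, -0.87, 1.753]
contact_force: [-0.0, 0.3, -0.7]
opening: 0.3
```

Call:
play_rows(rotation=[[0,0,0],[0,0,0]], dp=[[0,0,0],[0,0,0]], gripper=[1,1])

```text
time_s: 12.58
tcp_pos: [593.1, 52.3, 86.5]
ee_rot: [-3.138, -0.868, 1.755]
contact_force: [0.3, 0.8, 0.9]
opening: 0.6
```

Run:
```python
from go import *
from h import *
insz()
delta(sz(-71,55),RF)
```

```text
s,z,lat -110.6 86.5 -1.8
t 12.58 tcp [593.1  52.3  86.5] F [0.28 0.85 0.92] open 0.6 q [-0.43  0.61  1.53  0.67  1.59 -0.81]
dp cm [0.15 0.2  5.06] rot [-0.1  0.2 -0. ] norm 5.1 0.3
```

Call:
play_rows(rotation=[[0,0,0],[0,0,0],[0,0,0],[0,0,0],[0,0,0]], dp=[[0,0.1,1],[0,0.2,2.2],[0,0.2,3.4],[0,0.2,4.5],[0,0.2,5]], gripper=[1,1,1,1,1])

```text
time_s: 13.0
tcp_pos: [586.9, 91.3, 53.0]
ee_rot: [-3.136, -0.869, 1.753]
contact_force: [-0.8, 0.2, -0.2]
opening: 0.2
```

Call:
play_rows(rotation=[[0,0,0],[0,0,0],[0,0,0]], dp=[[0,0,0],[0,0,0],[0,0,0]], gripper=[1,1,1])

```text
time_s: 13.25
tcp_pos: [588.7, 89.2, 54.9]
ee_rot: [-3.14, -0.867, 1.756]
contact_force: [-0.4, -1.7, 0.7]
opening: 0.4
```

Run:
```python
from go import *
from h import *
insz()
for s,z in [(-74.5,71),(-68,90),(-56.3,126),(-30,144.7),(-9,149.7),(7,148.4),(16,146)]: delta(sz(s,z),RF)
im,d=vision.read_camera('scene');cv2.imwrite('pics/s10.png',cv2.resize(im[60:300,200:500],None,fx=2.5,fy=2.5))
```

```text
s,z,lat -73.4 54.9 0.7
t 13.25 tcp [588.7  89.2  54.9] F [-0.35 -1.7   0.71] open 0.4 q [-0.38  0.63  1.57  0.7   1.52 -0.82]
dp cm [ 1.16 -0.07 -1.12] rot [-0.1  0.3 -0. ] norm 1.6 0.3
t 13.25 tcp [588.7  89.2  54.9] F [-0.35 -1.7   0.71] open 0.4 q [-0.38  0.63  1.57  0.7   1.52 -0.82]
dp cm [ 3.03 -0.07 -1.86] rot [-0.1  0.3 -0. ] norm 3.6 0.3
t 13.25 tcp [588.7  89.2  54.9] F [-0.35 -1.7   0.71] open 0.4 q [-0.38  0.63  1.57  0.7   1.52 -0.82]
dp cm [ 6.53 -0.07 -3.29] rot [-0.1  0.3 -0. ] norm 7.3 0.3
t 13.25 tcp [588.7  89.2  54.9] F [-0.35 -1.7   0.71] open 0.4 q [-0.38  0.63  1.57  0.7   1.52 -0.82]
dp cm [ 9.66 -0.07 -2.5 ] rot [-0.1  0.3 -0. ] norm 10.0 0.3
t 13.25 tcp [588.7  89.2  54.9] F [-0.35 -1.7   0.71] open 0.4 q [-0.38  0.63  1.57  0.7   1.52 -0.82]
dp cm [11.4  -0.07 -1.22] rot [-0.1  0.3 -0. ] norm 11.5 0.3
t 13.25 tcp [588.7  89.2  54.9] F [-0.35 -1.7   0.71] open 0.4 q [-0.38  0.63  1.57  0.7   1.52 -0.82]
dp cm [12.33 -0.07  0.09] rot [-0.1  0.3 -0. ] norm 12.3 0.3
t 13.25 tcp [588.7  89.2  54.9] F [-0.35 -1.7   0.71] open 0.4 q [-0.38  0.63  1.57  0.7   1.52 -0.82]
dp cm [12.73 -0.07  0.93] rot [-0.1  0.3 -0. ] norm 12.8 0.3
```

View pics/s10.png

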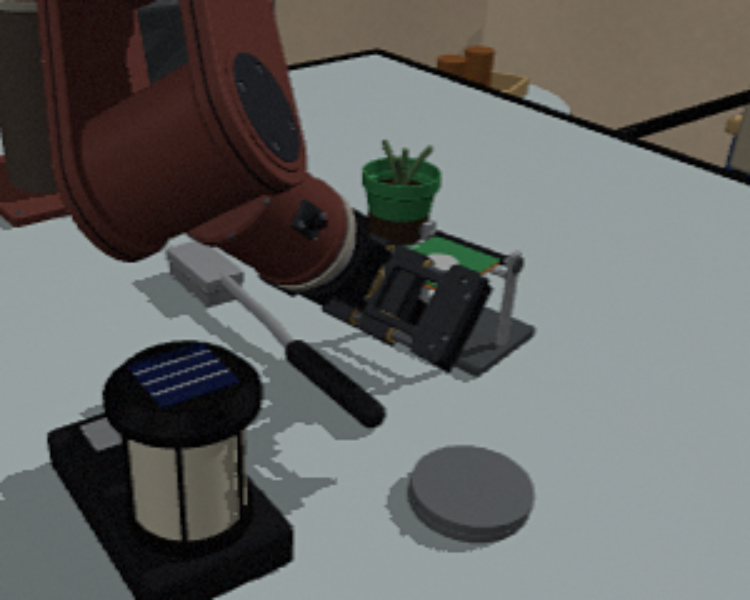

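Call:
play_rows(rotation=[[0,0,0],[0,0,0],[0,0,0],[0,0,0],[0,0,0]], dp=[[0.4,0,-0.4],[0.8,0,-0.8],[1.2,0,-1.1],[1.7,0,-1.3],[2.2,0,-1.5]], gripper=[1,1,1,1,1])

```text
time_s: 13.72
tcp_pos: [588.3, 91.8, 82.0]
ee_rot: [-3.141, -0.867, 1.755]
contact_force: [0.3, -0.8, 0.0]
opening: 0.8
```

Call:
play_rows(rotation=[[0,0,0],[0,0,0],[0,0,0],[0,0,0],[0,0,0]], dp=[[0.4,0,-0.2],[0.8,0,-0.4],[1.2,0,-0.6],[1.6,0,-0.7],[2,0,-0.8]], gripper=[1,1,1,1,1])

```text
time_s: 14.13
tcp_pos: [586.6, 99.1, 101.9]
ee_rot: [-3.139, -0.868, 1.755]
contact_force: [0.5, -1.1, -0.7]
opening: 0.8
```

Run:
```python
from go import *
from h import *
insz()
for s,z in [(-56.3,126),(-30,144.7)]: delta(sz(s,z),RF)
im,d=vision.read_camera('scene');cv2.imwrite('pics/s11.png',cv2.resize(im[60:300,200:500],None,fx=2.5,fy=2.5))
im,d=vision.read_camera('wrist');cv2.imwrite('pics/w11.png',im)
```

```text
s,z,lat -63.4 101.9 0.4
t 14.13 tcp [586.6  99.1 101.9] F [ 0.53 -1.07 -0.66] open 0.8 q [-0.36  0.55  1.59  0.71  1.56 -0.77]
dp cm [ 2.29 -0.05 -1.02] rot [-0.1  0.3 -0. ] norm 2.5 0.3
t 14.13 tcp [586.6  99.1 101.9] F [ 0.53 -1.07 -0.66] open 0.8 q [-0.36  0.55  1.59  0.71  1.56 -0.77]
dp cm [ 5.42 -0.05 -0.22] rot [-0.1  0.3 -0. ] norm 5.4 0.3
```

View pics/s11.png

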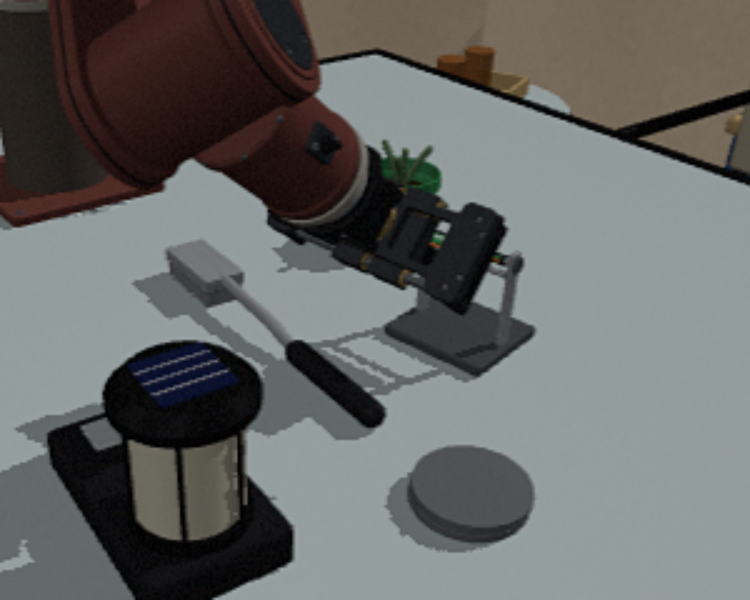

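View pics/w11.png

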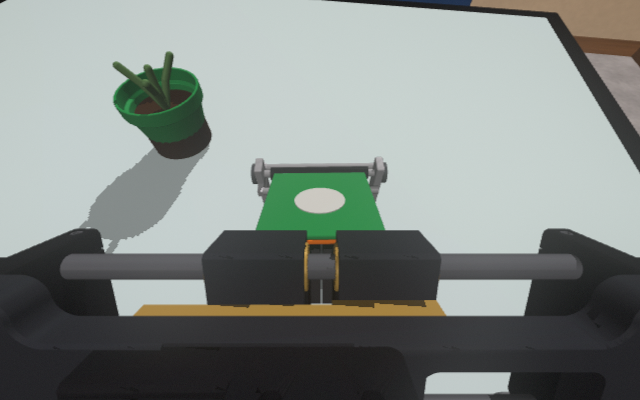

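Call:
play_rows(rotation=[[0,0,0],[0,0,0],[0,0,0],[0,0,0],[0,0,0]], dp=[[0.5,0,-0.2],[1,0,-0.5],[1.5,0,-0.7],[1.9,0,-0.9],[2.3,0,-1]], gripper=[1,1,1,1,1])

```text
time_s: 14.65
tcp_pos: [585.5, 106.0, 126.3]
ee_rot: [-3.14, -0.867, 1.755]
contact_force: [0.1, -0.2, -0.1]
opening: 0.9
```

Call:
play_rows(rotation=[[0,0,0],[0,0,0],[0,0,0],[0,0,0],[0,0,0]], dp=[[0.4,0,0.1],[0.8,0,0.2],[1.2,0,0.3],[1.6,0,0.4],[2,0,0.5]], gripper=[1,1,1,1,1])

```text
time_s: 15.07
tcp_pos: [582.1, 122.9, 137.8]
ee_rot: [-3.139, -0.868, 1.755]
contact_force: [0.0, -1.0, -0.8]
opening: 0.4
```

Run:
```python
from go import *
from h import *
insz()
for s,z in [(-30,144.7),(-9,149.7),(7,148.4),(16,146)]: delta(sz(s,z),RF)
im,d=vision.read_camera('scene');cv2.imwrite('pics/s12.png',cv2.resize(im[60:300,200:500],None,fx=2.5,fy=2.5))
im,d=vision.read_camera('wrist');cv2.imwrite('pics/w12.png',im)
```

```text
s,z,lat -39.1 137.8 0.4
t 15.07 tcp [582.1 122.9 137.8] F [ 0.04 -1.01 -0.76] open 0.4 q [-0.33  0.48  1.61  0.72  1.58 -0.71]
dp cm [ 1.12 -0.04  0.25] rot [-0.1  0.3 -0. ] norm 1.1 0.3
t 15.07 tcp [582.1 122.9 137.8] F [ 0.04 -1.01 -0.76] open 0.4 q [-0.33  0.48  1.61  0.72  1.58 -0.71]
dp cm [ 2.86 -0.04  1.53] rot [-0.1  0.3 -0. ] norm 3.2 0.3
t 15.07 tcp [582.1 122.9 137.8] F [ 0.04 -1.01 -0.76] open 0.4 q [-0.33  0.48  1.61  0.72  1.58 -0.71]
dp cm [ 3.79 -0.04  2.83] rot [-0.1  0.3 -0. ] norm 4.7 0.3
t 15.07 tcp [582.1 122.9 137.8] F [ 0.04 -1.01 -0.76] open 0.4 q [-0.33  0.48  1.61  0.72  1.58 -0.71]
dp cm [ 4.19 -0.04  3.67] rot [-0.1  0.3 -0. ] norm 5.6 0.3
```

View pics/s12.png

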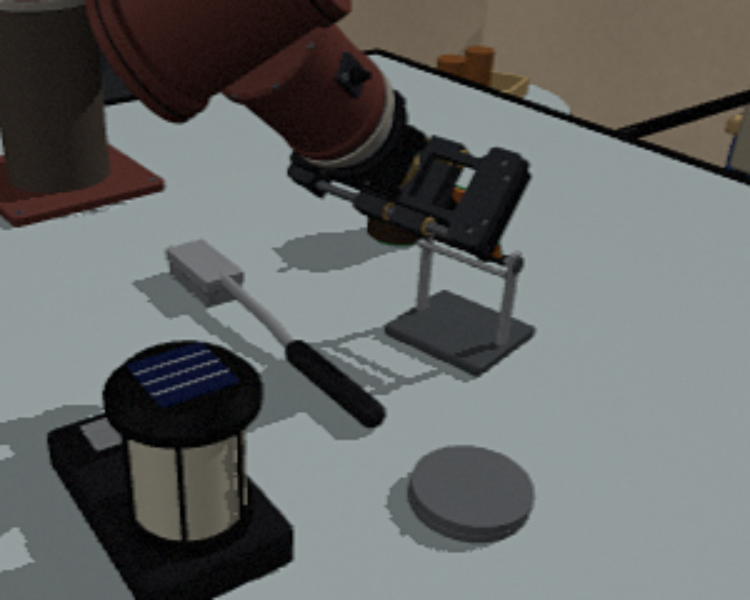

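View pics/w12.png

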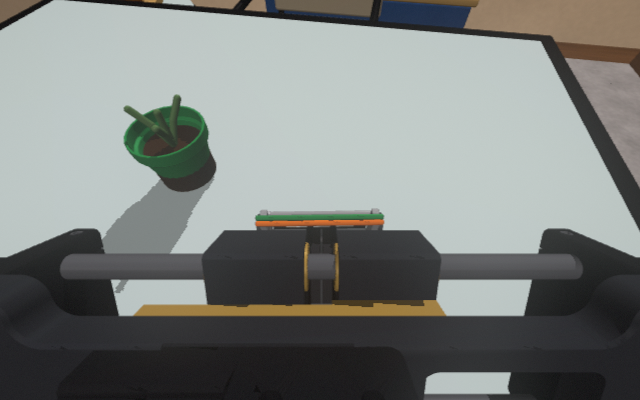

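Call:
play_rows(rotation=[[0,0,0],[0,0,0],[0,0,0],[0,0,0],[0,0,0]], dp=[[0.5,0,0.1],[1.1,0,0.3],[1.6,0,0.6],[2.1,0,1],[2.6,0,1.3]], gripper=[1,1,1,1,1])

```text
time_s: 15.58
tcp_pos: [577.1, 149.5, 149.1]
ee_rot: [-3.139, -0.868, 1.755]
contact_force: [0.5, -0.1, -0.2]
opening: 0.0
```

Call:
play_rows(rotation=[[0,0,0],[0,0,0],[0,0,0],[0,0,0],[0,0,0]], dp=[[0.3,0,0.3],[0.6,0,0.7],[0.9,0,1.1],[1.2,0,1.5],[1.2,0,1.5]], gripper=[1,1,1,1,1])

```text
time_s: 16.0
tcp_pos: [573.3, 168.6, 148.3]
ee_rot: [-3.139, -0.868, 1.755]
contact_force: [0.5, -0.8, 0.5]
opening: 0.4
```

Run:
```python
from go import *
from h import *
insz()
for s,z in [(7,148.4),(16,146)]: delta(sz(s,z),RF)
im,d=vision.read_camera('top');cv2.imwrite('pics/t13.png',im)
im,d=vision.read_camera('wrist');cv2.imwrite('pics/w13.png',im)
```

```text
s,z,lat 7.4 148.3 0.1
t 16.0 tcp [573.3 168.6 148.3] F [ 0.49 -0.79  0.52] open 0.4 q [-0.27  0.43  1.65  0.76  1.54 -0.67]
dp cm [-0.02 -0.01 -0.04] rot [-0.1  0.3 -0. ] norm 0.0 0.3
t 16.0 tcp [573.3 168.6 148.3] F [ 0.49 -0.79  0.52] open 0.4 q [-0.27  0.43  1.65  0.76  1.54 -0.67]
dp cm [ 0.38 -0.01  0.8 ] rot [-0.1  0.3 -0. ] norm 0.9 0.3
```

View pics/w13.png

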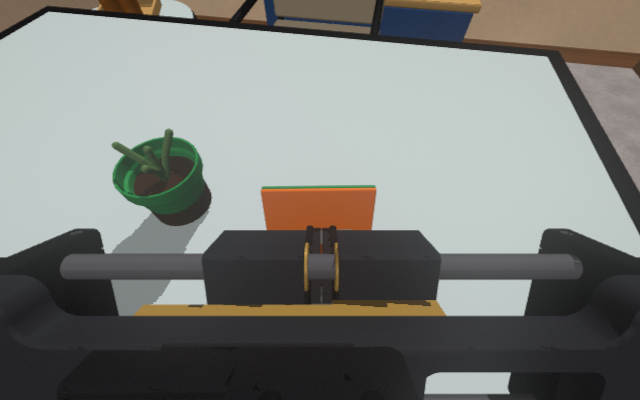

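Run:
```python
from go import *
for s,z in [(22.3,144),(35.6,136)]: delta(sz(s,z),RF)
```

```text
t 16.1 tcp [573.7 167.8 148.4] F [ 0.81  0.08 -0.07] open 0.4 q [-0.27  0.43  1.65  0.76  1.54 -0.67]
dp cm [ 0.68 -0.03  1.48] rot [-0.1  0.3 -0. ] norm 1.6 0.3
t 16.1 tcp [573.7 167.8 148.4] F [ 0.81  0.08 -0.07] open 0.4 q [-0.27  0.43  1.65  0.76  1.54 -0.67]
dp cm [ 0.93 -0.03  3.01] rot [-0.1  0.3 -0. ] norm 3.2 0.3
```

Call:
play_rows(rotation=[[0,0,0],[0,0,0],[0,0,0],[0,0,0],[0,0,0]], dp=[[0.2,0,0.4],[0.4,0,0.8],[0.5,0,1.1],[0.7,0,1.5],[0.7,0,1.5]], gripper=[1,1,1,1,1])

```text
time_s: 16.52
tcp_pos: [570.3, 184.1, 143.8]
ee_rot: [-3.138, -0.868, 1.755]
contact_force: [0.1, 0.4, 0.9]
opening: 0.3
```

Run:
```python
from go import *
from h import *
insz()
im,d=vision.read_camera('top');cv2.imwrite('pics/t14.png',im)
im,d=vision.read_camera('wrist');cv2.imwrite('pics/w14.png',im)
```

```text
s,z,lat 23.2 143.8 0.1
```

View pics/w14.png

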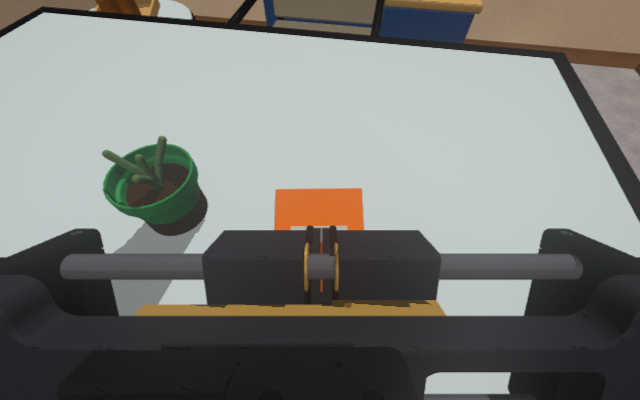

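View pics/t14.png

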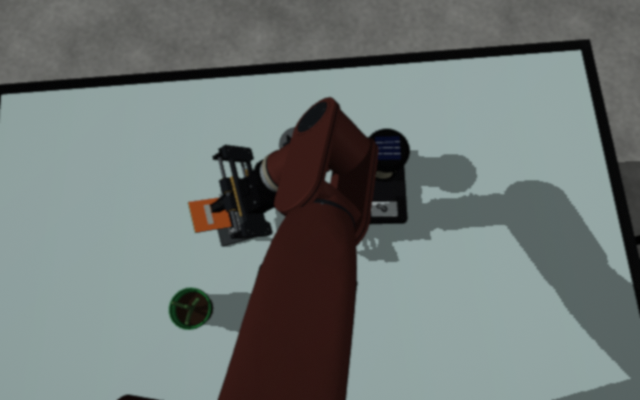

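The paddle is over and lies orange side up. Now I'll retract along the tool axis.

Call:
play_rows(rotation=[[0,0,0],[0,0,0],[0,0,0],[0,0,0],[0,0,0]], dp=[[0,0,-1.5],[0,0,-4],[0.5,0,-7.5],[1.5,0,-11],[3,0,-14]], gripper=[1,1,1,1,1])

```text
time_s: 17.03
tcp_pos: [587.4, 94.7, 259.1]
ee_rot: [-3.138, -0.867, 1.752]
contact_force: [0.2, -0.5, -0.2]
opening: 0.9
```

Call:
play_rows(rotation=[[0,0,0],[0,0,0],[0,0,0],[0,0,0],[0,0,0]], dp=[[2,0,-2],[4,0,-4],[6,0,-6],[7,0,-7],[7,0,-7]], gripper=[1,1,1,1,1])

```text
time_s: 17.45
tcp_pos: [590.1, 88.1, 360.8]
ee_rot: [3.133, -0.864, 1.762]
contact_force: [0.4, -0.1, -0.2]
opening: 0.7
```

Run:
```python
from go import *
from h import *
insz()
im,d=vision.read_camera('top');cv2.imwrite('pics/t15.png',im)
W=cloud('top',d)
im,d=vision.read_camera('scene');cv2.imwrite('pics/s15.png',im)
```

```text
s,z,lat -74.8 360.8 1.9
```

View pics/t15.png

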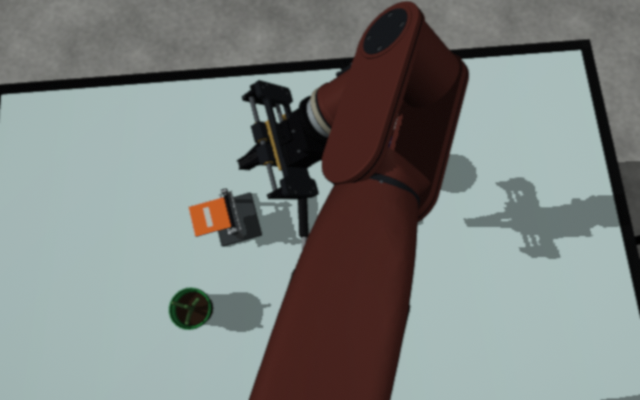

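View pics/s15.png

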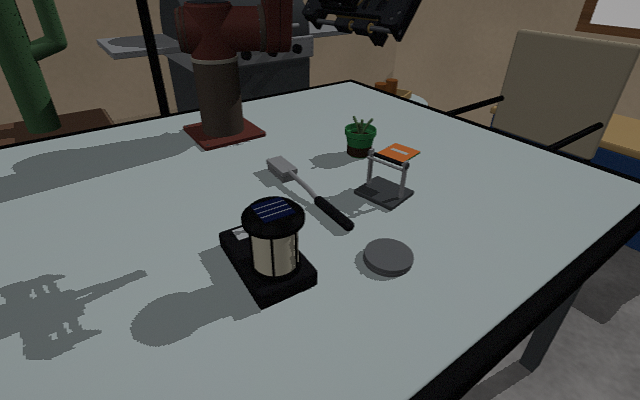

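Flag level with orange up. I'll swing the arm to the left so the top camera can see the toggle.

Call:
play_rows(rotation=[[0,0,0],[0,0,0],[0,0,0],[0,0,0],[0,0,0]], dp=[[2,-1,2],[4.5,-3,4.5],[7,-5,7.5],[9.5,-7,10.5],[12,-9,13]], gripper=[1,1,1,1,1])

```text
time_s: 17.97
tcp_pos: [467.6, 245.2, 360.2]
ee_rot: [-3.131, -0.869, 1.748]
contact_force: [0.5, 0.2, 0.1]
opening: 0.4
```

Call:
play_rows(rotation=[[0,0,0],[0,0,0],[0,0,0],[0,0,0],[0,0,0]], dp=[[2,-1,2],[4.5,-2,4.5],[7,-3,7.5],[9.5,-4,10.5],[12,-5,13]], gripper=[1,1,1,1,1])

```text
time_s: 18.38
tcp_pos: [385.9, 409.7, 367.9]
ee_rot: [-3.132, -0.867, 1.749]
contact_force: [0.9, 0.8, 0.6]
opening: 0.7
```

Call:
play_rows(rotation=[[0,0,0],[0,0,0],[0,0,0]], dp=[[0,0,0],[0,0,0],[0,0,0]], gripper=[1,1,1])

```text
time_s: 18.63
tcp_pos: [387.5, 408.2, 369.2]
ee_rot: [-3.135, -0.867, 1.753]
contact_force: [0.7, -0.1, 0.2]
opening: 0.4
```

Run:
```python
from go import *
from h import *
im,d=vision.read_camera('top');W=cloud('top',d);cv2.imwrite('pics/t16.png',im)
cv2.imwrite('pics/t16z.png',cv2.convertScaleAbs(cv2.resize(im[110:250,330:450],None,fx=4,fy=4,interpolation=cv2.INTER_CUBIC),alpha=1.8))
m=(W[...,2]>29)&(W[...,2]<44)&(W[...,1]<-110)&(W[...,1]>-280)&(W[...,0]>480)&(W[...,0]<800)
P=W[m]; print('lantern',m.sum(), cv2.minAreaRect(P[:,:2].astype('f4')))
mm=(W[...,2]>68)&(W[...,2]<90)&(W[...,1]<-150)&(W[...,1]>-240)&(W[...,0]>520)&(W[...,0]<600);print('ball',mm.sum(),W[mm].mean(0))
b=(W[...,2]>9)&(W[...,2]<16)&(W[...,0]>480)&(W[...,0]<680)&(W[...,1]>90)&(W[...,1]<240); print('base',cv2.minAreaRect(W[b][:,:2].astype('f4')))
for q in ['pot','coaster_a','brush','paddle']:
    for r in vision.silhouettes(q,'top')[:1]:
        mk=r['pixels'];print(q,round(r['p'],2),r['box'],mk.sum(),np.nanmean(W[mk],0).round(1))
hsv=cv2.cvtColor(im,cv2.COLOR_BGR2HSV)
o=(hsv[...,0]>3)&(hsv[...,0]<20)&(hsv[...,1]>150)&(hsv[...,2]>100);o1=o.copy();o1[:,:330]=0;o1[:,430:]=0
uv=np.argwhere(o1)[:,::-1];print('dot',onplane('top',uv.mean(0),36.5))
o2=o.copy();o2[:,280:]=0;print('flag z',np.nanpercentile(W[o2][:,2],[5,50,95]),o2.sum())
print(status.sense()['contact_force'],status.sense()['tcp_pos'])
```

```text
lantern 2310 ((627.8754272460938, -192.3445281982422), (110.45648956298828, 190.4391632080078), 86.54058074951172)
ball 27 [ 563.79146174 -172.50734005   75.36670091]
base ((576.063232421875, 141.2469482421875), (78.11494445800781, 122.23072814941406), 87.64002227783203)
pot 0.56 [167.8, 293.2, 16.5, 37.6] 416 [368.1 288.3  68.9]
coaster_a 0.96 [280.1, 125.5, 36.1, 36.7] 1057 [748.5   1.4  15.9]
brush 0.94 [295.6, 184.8, 22.3, 145.2] 1588 [442.9   6.   27.7]
paddle 0.7 [358.0, 128.6, 54.2, 93.8] 4281 [ 626.1 -187.8   79.6]
dot [[ 565.77271492 -147.62593566   36.5       ]]
flag z [ 94.56115268  97.78759687 100.99989153] 192
[ 0.62926592 -0.72937274 -0.03553057] [389.10310414 407.50556215 370.57720984]
```

View pics/t16.png

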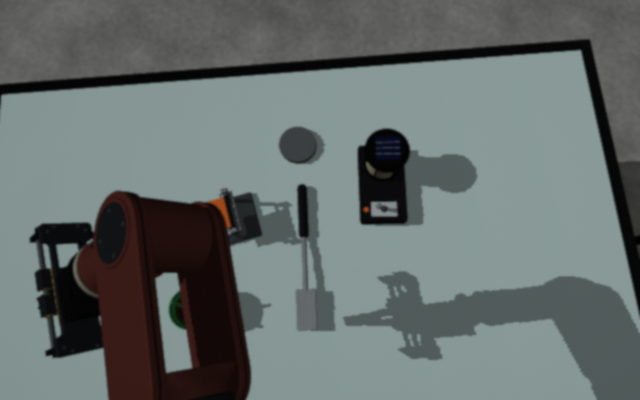

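View pics/t16z.png

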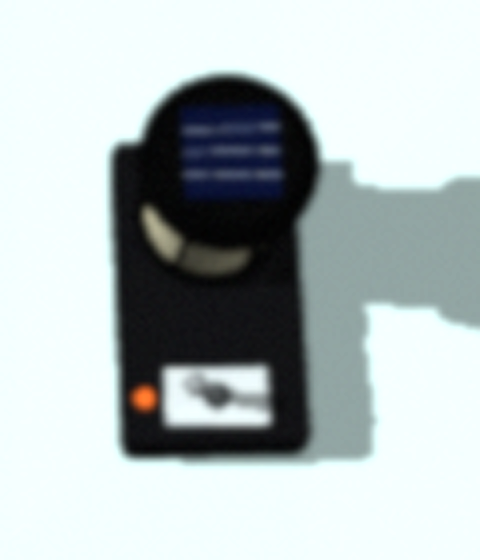

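```bash
python3 -c "
from rig import job_done,status
print(status.sense()['qvel'].round(3)); print(job_done())"
```

```text
[ 0.002 -0.005 -0.004  0.002  0.001  0.002]
the job is handed in; nothing more can be done
None
```

I pushed the lantern's toggle over to its stop on the orange-dot side, and flipped the flag paddle with the closed fingertips from below. The job was handed in at about 19 s. At that point the arm was high, to the robot's left, and touching nothing.

**Toggle:** The force rose to about 5 N when it reached the stop, so I backed off. The top camera then put the ball at y of about -172.5 mm, where about -173.6 mm was expected. The lantern had shifted by less than 1 mm.

**Flag:** It lies level with its orange face up, at a height of 98 mm on the left side. Forces stayed within about 2 N while flipping it.

**Other things:** The coasters and brush measured within about 2 mm of their starting places. The pot was partly hidden by the arm in the last picture, and looked unmoved in the one before.

**Checks that failed:**
- The arm partly hid the stand, so its base-plate fit was useless. I have only the earlier clear picture for it, where it looked unmoved.
- The last network query for the paddle returned the lantern instead, so the flag result rests on colour, depth and the pictures.

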